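# Unload the etching plate from the warmer

### The job

Unload the plate warmer: flip its toggle switch over to OFF (leaning towards the white dot), then pull up the red T-handle of the index plunger and twist it so that it stays latched open by itself. Then draw the plate holder out from under the bridge by its dark grip and set it down gently, flat and copper side up, in the middle of the marble slab. Leave the switch off, the plunger latched open, and the two ink tins where they are.

Things in the scene. Friction and masses are not known exactly. Their poses are not given: they have to be found in the camera images.
- warmer: Fixed blue plate warmer, 240 (x) x 260 (y) x 60 mm high, origin at the centre of its underside, flat top at z = 60 mm; its -x side faces roughly to the robot. On top, along x at y = -30 mm, runs the lane of the plate holder, 114 mm wide between rails 10 mm high, from x = -60 to 75 mm, open to -x, closed at the +x end by a stop.
- bridge (a point): Middle of the top of the dark steel bridge, fixed across the lane at x = 60, y = -30 mm of the warmer, 22 mm above its top; axes as the warmer's. The bridge is 28 mm deep (x), 138 mm long (y), with 12 mm of space below it, and carries the index plunger here.
- plunger_grip (a point): Centre of the plunger's red T-handle, a bar 46 mm long (this point's x axis), 12 mm thick (its y axis), 22 mm high. Its axes turn and rise with the handle. At rest it is 58 mm above the warmer's top and the bar lies along the warmer's x axis. Below it a slim stem, then a slotted brass block 30 x 30 mm on the bridge, whose top is 23 mm under this point at rest.
- plunger_lift (a joint): How far the plunger is pulled up, m: 0 at rest, its pin through the hole of the plate holder; 0.018 at the hard stop. The spring pulls down with 6 N at rest, 11 N at 0.015. Its cross bar clears the slot of the brass block above 0.012; if then turned, it rests on the block at 0.012, with the pin 5 mm clear of the holder.
- plunger_twist (a joint): Turn of the T-handle about the vertical, rad, positive anticlockwise from above, 0 at rest with the bar along the slot, range -1.6 to 1.6; either way will do. Down in its slot it has only 0.12 rad of play. Lifted it turns easily; turned by 0.5 rad or more it stays up when let go.
- toggle (a joint): Angle of the toggle, rad: +0.40 is ON (start; leaning to the warmer's +x, to the orange dot), -0.40 is OFF (leaning to the warmer's -x, to the white dot). It is sprung away from its centre (0) to both sides and snaps over; about 4 N at the tip push it over.
- toggle_tip (a point): Tip of the steel bat of the toggle. The bat is 36 mm long and 11 mm thick near the tip, 7 mm at the foot; it swings in the warmer's x-z plane.
- toggle_pivot (a point): Pivot of the toggle, fixed on the warmer at x = -50, y = 90 mm, 4 mm above its top; axes as the warmer's.
- holder: Loose plate holder, 0.5 kg: aluminium plate 130 (x) x 110 (y) x 8 mm, copper plate on top, dark steel grip. Origin at the centre of its underside, z up through the copper side; 11 mm hole for the pin at x = 53 mm. Starts pinned in the lane, axes as the warmer's, origin at x = 7, y = -30 mm on its top, 2 mm play to each rail. Unpinned, it slides out along -x; after 40 mm it clears the bridge.
- holder_grip (a point): Point to hold on the holder's grip, 45 mm to -x of its origin and 36 mm above its underside; axes as the holder's. The grip is a block 14 mm thick (x), 60 mm wide (y), from 8 to 48 mm above the underside.
- slab: Fixed white marble slab, 240 x 240 x 20 mm, origin at the centre of its underside; top at z = 20 mm.
- warm_tin: Ink tin with yellow band, 48 mm across, 30 mm high, standing on the warmer's far corner (about x = 82, y = 88 mm of the warmer). Leave alone.
- black_tin: Ink tin with black band, 80 mm across, 50 mm high, on the table beyond the task's things. Leave alone.
Things that resemble listed ones, but are neither listed nor needed, are in the scene too. Of the things that look like the holder, the middle-sized one is meant.

How it is judged:
On the way, in this order (a step that is already met when the one before it is completed fails the run):
1. the toggle is over to OFF (value of joint toggle below -0.3 rad), for 0.2 s.
2. the plunger stands latched open by itself, let go by the fingers (value of joint plunger_lift above 0.01 m and contact force between the fingers and anything else below 0.05 N), for 0.3 s.
At the end, for the whole second after the job is handed in: The toggle is OFF (below -0.3 rad), the plunger still stands latched open (lift over 10 mm), and the plate holder lies at rest and flat (within 0.06 rad), copper side up, on the marble slab with its centre within 40 mm of the slab's centre (value of joint toggle below -0.3 rad and value of joint plunger_lift above 0.01 m and horizontal distance between holder and slab below 0.04 m and z of holder in the frame of slab between 0.017 and 0.024 m and angle between holder's own z axis and vertical below 0.06 rad and linear speed of holder below 0.02 m/s); the robot touches nothing.
It fails at once if an ink tin is moved by more than 30 mm (distance of any of warm_tin, black_tin from where it was at the start of the episode above 0.03 m).
It fails at once if the plate holder is dropped or thrown (over 0.45 m/s while not held) (linear speed of holder above 0.45 m/s and contact force between the fingers and holder below 0.05 N).
It also fails if it takes over 72 s, if anything falls off the work surface, if the arm or the gripper's body presses on something with over 40 N, if the wrist force passes 120 N, or if a joint passes its speed limit or range.

### The arm

A 7-joint arm with a two-finger parallel gripper is mounted at the origin on the work surface. World frame = base frame: x ahead of the robot, y to its left, z up, the work surface at z = 0. Lengths are in m, angles in rad, forces in N, time in s.
With the tool pointing down it reaches from about 0.425 to 0.925 m from the base axis. Payload 6.8 kg.
Tool frame: the origin (TCP) lies at the very end of the fingers, on their centre line; the grasp point (between the pads) lies 19 mm behind it; z points along the fingers, y is the direction in which the jaws open and shut (so a half turn about z gives the same grasp; the last joint's range is limited). The gripper opens to 85 mm and grips with 20 to 120 N. Pads are 22 mm wide; open, the fingers measure 114 mm over their backs; the gripper's body (76 mm by 85 mm) begins 54 mm behind the grasp point. The pads swing forward as they close: fully open they stand 13 mm farther back than shut.
Start: joints at [1.031, 0.477, 0.022, 1.555, -0.011, 1.109, -0.083], TCP at [0.283, -0.613, 0.231] pointing down, gripper open.
Joint ranges: [-2.96, 2.96], [-0.34, 2.1], [-1.41, 1.46], [0.24, 2.44], [-1.37, 4.51], [0.17, 1.92], [-2.96, 2.96]. Speed limits (rad/s): [2.39, 2.39, 3.14, 3.14, 3.14, 3.14, 3.14].

### API

Orientations are given as a unit quaternion [w, x, y, z].
In Python, from station import bot gives the robot as it stands.
- The arm moves only by the tool move_arm, never from a script. Its argument "commands" is text: rows parted by semicolons, each of 7 numbers parted by spaces: the opening, from 0 (shut) to 1 (fully open), then the shift along the tool's x, y, z in cm, then the turn, a rotation vector about the tool's x, y, z in degrees. In form: gripper tx ty tz rx ry rz; .... A call has 1 to 12 rows; each row shifts and turns the commanded pose from where the row before left it, along the tool's axes as they then stand; what a row does not reach is not made up. A row lasts 1/12 s, in which the tool goes at most 41.7 mm and 7.16 degrees, less where a joint would pass 70% of its speed; a pose out of reach is approached as far as the arm can. A call with a gripper value outside its range is refused whole. The fingers move at their own pace and stop on an object; "force" is the grip in N (left out, the last holds). Time passes only in rows, so rows that do not move let the fingers close. It gives the time, the measured TCP pose, the force and the opening at its end, in the units of the state.
- bot.get_obs(): the state, without advancing time (a new reading comes with each control period).
- bot.read_camera(name): name is "side" or "top"; returns a dict with "img" (400x640x3 uint8, red, green, blue), "K" (3x3 intrinsics, pixels), "rvec" (rotation vector, rad) and "tvec" (3), from world to camera coordinates, as OpenCV has them. Camera axes: x right, y down, z forward; pixel columns grow to the right and rows downward; lengths in m; the calibration is good to about 2 mm. A picture is of the moment at which its call begins. There is no depth.
- bot.hand_in(): hands the job in, once; it reports no verdict.
The state is a dict: "t": time; "q": joint angles; "joint_vel": joint speeds; "joint_torque": joint torques, N m; "eef_pos": TCP position; "tool_rot": TCP orientation; "contact_force": force on the tool from outside, world axes, zero at the start; "torque": the same for the moment, N m; "gripper_width": opening from 0.0 (shut) to 1.0 (fully open).
Only numpy, scipy, OpenCV 4.12 (cv2) and the standard library are available. Lean on these libraries where they do the work, as an engineer would, in place of code of your own. Each camera call takes 0.05 s, during which the arm holds its last target. There are 200 camera calls.

## Working session

There is one attempt and no reset: what is moved stays moved. The work goes in short steps, Python scripts to look and compute and a tool call to move; the robot and the scene stay as the last step left them, time stands still between calls to the robot, and variables do not carry over. Pictures are saved under pics/ and viewed, about 8 in all and at most 12, crops included, and the job is handed in when it is done.

Besides the shell and the picture viewer there is one more tool, called by a JSON object that holds its "fn" and its "kwargs". move_arm: Moves the arm, as the interface text tells. Its arguments: {"type":"object","properties":{"commands":{"type":"string"},"force":{"type":"number"}},"required":["commands"]}

```bash
mkdir -p pics; ls; cat > h.py <<'E'
import numpy as np, cv2
from station import bot
def cam(n):
    c=bot.read_camera(n); c["R"]=cv2.Rodrigues(np.array(c["rvec"],float))[0]; c["t"]=np.array(c["tvec"],float).ravel(); c["K"]=np.array(c["K"],float); return c
def ray(c,uv):
    d=c["R"].T@np.linalg.inv(c["K"])@np.array([uv[0],uv[1],1.]); return -c["R"].T@c["t"], d
def onz(c,uv,z):
    o,d=ray(c,uv); return o+d*(z-o[2])/d[2]
def proj(c,P):
    p=c["R"]@np.array(P,float)+c["t"]; p=c["K"]@p; return p[:2]/p[2]
def tri(c1,u1,c2,u2):
    o1,d1=ray(c1,u1);o2,d2=ray(c2,u2)
    A=np.stack([d1,-d2],1); s=np.linalg.lstsq(A,o2-o1,rcond=None)[0]
    a=o1+d1*s[0];b=o2+d2*s[1]; return (a+b)/2,np.linalg.norm(a-b)
def save(n,img,s=1):
    img=img[:,:,::-1]; cv2.imwrite("pics/"+n,cv2.resize(img,None,fx=s,fy=s,interpolation=cv2.INTER_CUBIC) if s!=1 else img)
E
python3 - <<'E'
from h import *
for n in("side","top"):
    c=cam(n); save(n+"0.png",c["img"],1.25); print(n,c["K"].tolist(),(-c["R"].T@c["t"]).round(3),c["R"][2].round(3))
o=bot.get_obs(); print(o)
E
```

```text
pics
side [[460.9082982644546, 0.0, 316.891222423541], [0.0, 460.9082982644546, 207.22757705361803], [0.0, 0.0, 1.0]] [0.176 0.968 0.881] [ 0.256 -0.743 -0.618]
top [[385.15515540127217, 0.0, 321.2269634301727], [0.0, 385.15515540127217, 199.27715356327343], [0.0, 0.0, 1.0]] [3.370e-01 1.000e-03 1.031e+00] [ 0.168  0.023 -0.985]
{'t': 0.1, 'q': array([ 1.03092365,  0.47774779,  0.02234208,  1.55634327, -0.01148099,
        1.10930675, -0.08306861]), 'joint_vel': array([ 0.00141994, -0.00232401,  0.00085663, -0.0038261 ,  0.0006139 ,
        0.00013925,  0.00104081]), 'joint_torque': array([ 4.69810126e-03, -5.97766757e+01,  1.61387902e+00, -2.81958014e+01,
        1.28332412e-02,  5.04709882e-03,  4.28292230e-05]), 'eef_pos': array([ 0.28223684, -0.61257419,  0.23040651]), 'tool_rot': array([-8.01191903e-04,  9.76780089e-01,  2.14242749e-01, -2.47175949e-04]), 'contact_force': array([0.85062106, 1.31165353, 0.17590758]), 'torque': array([ 0.03804365,  0.03618957, -0.02583762]), 'gripper_width': 0.9950119584571692}
```

View pics/top0.png

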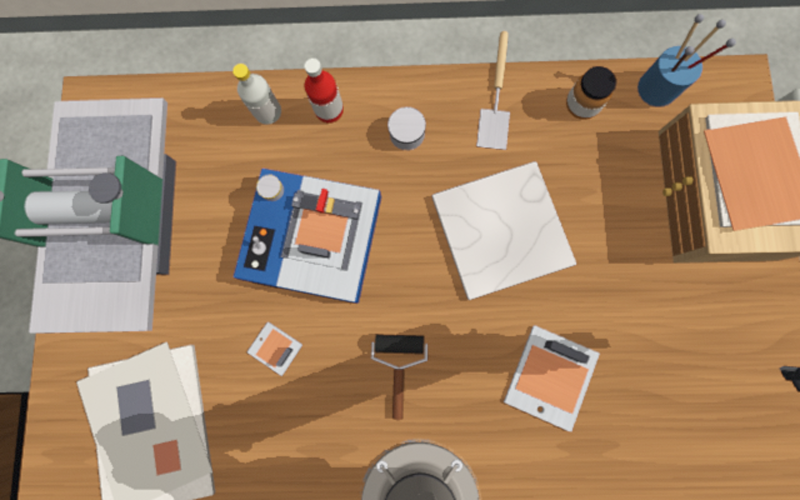

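View pics/side0.png

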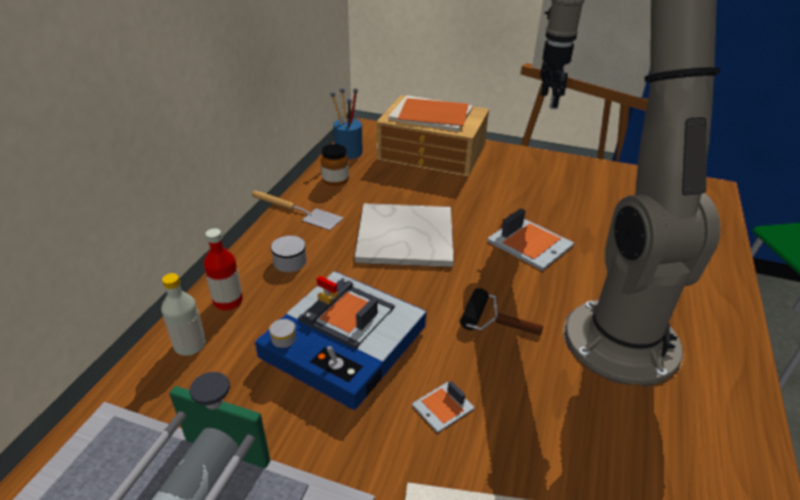

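The top view (800x500 display) shows the warmer at (307,235), the toggle panel at (258,248), the red T at (322,200) and the slab at (503,230).

Things that look like the holder: small (274,348), large (552,378), and the middle-sized one in the warmer lane (320,232). I choose the last and will check it in a crop.

```bash
python3 - <<'E'
from h import *
t=cam("top"); s=cam("side")
a=cv2.resize(t["img"][128:248,180:312],None,fx=5,fy=5,interpolation=cv2.INTER_CUBIC)[:, :]
b=cv2.resize(s["img"][210:330,200:345],None,fx=5,fy=5,interpolation=cv2.INTER_CUBIC)
save("ct.png",a);save("cs.png",b)
hsv=cv2.cvtColor(t["img"],cv2.COLOR_RGB2HSV)
# slab outline: bright, low saturation
m=((hsv[...,1]<50)&(hsv[...,2]>150)).astype(np.uint8)
def comp(m,box):
    k=np.zeros_like(m);x0,y0,x1,y1=box;k[y0:y1,x0:x1]=m[y0:y1,x0:x1]
    cs=cv2.findContours(k,cv2.RETR_EXTERNAL,cv2.CHAIN_APPROX_NONE)[0];return max(cs,key=cv2.contourArea)
c=comp(m,(335,120,475,245)); r=cv2.boxPoints(cv2.minAreaRect(c))
P=np.array([onz(t,p,.02) for p in r]); print("slab",r.round(1).tolist(),P.round(4).tolist(),P.mean(0),np.linalg.norm(np.diff(P,axis=0),axis=1))
blue=((hsv[...,0]>100)&(hsv[...,0]<125)&(hsv[...,1]>120)).astype(np.uint8)
w=cv2.morphologyEx(m|blue,cv2.MORPH_CLOSE,np.ones((9,9)))
c=comp(w,(180,125,312,248)); ap=cv2.approxPolyDP(cv2.convexHull(c),3,True)[:,0]
print("warmer hull",ap.tolist(),[onz(t,p,.06)[:2].round(4).tolist() for p in ap])
E
```

```text
slab [[345.3999938964844, 155.1999969482422], [432.3999938964844, 126.19999694824219], [460.70001220703125, 211.10000610351562], [373.70001220703125, 240.10000610351562]] [[0.6292, -0.0438, 0.02], [0.7045, -0.2835, 0.02], [0.469, -0.3412, 0.02], [0.3982, -0.1104, 0.02]] [ 0.55024813 -0.19473694  0.02      ] [0.25126635 0.24241411 0.24146413]
warmer hull [[210, 135], [302, 152], [285, 241], [187, 220]] [[0.6831, 0.3151], [0.6295, 0.0711], [0.3985, 0.1167], [0.4575, 0.368]]
```

View pics/ct.png

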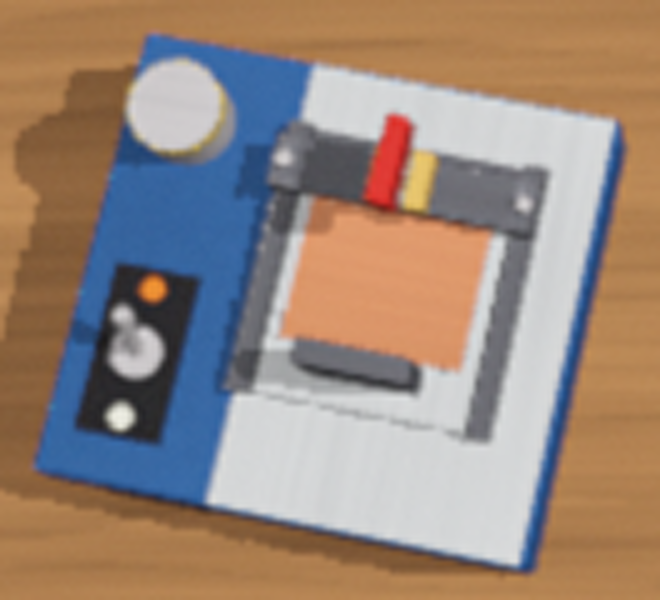

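View pics/cs.png

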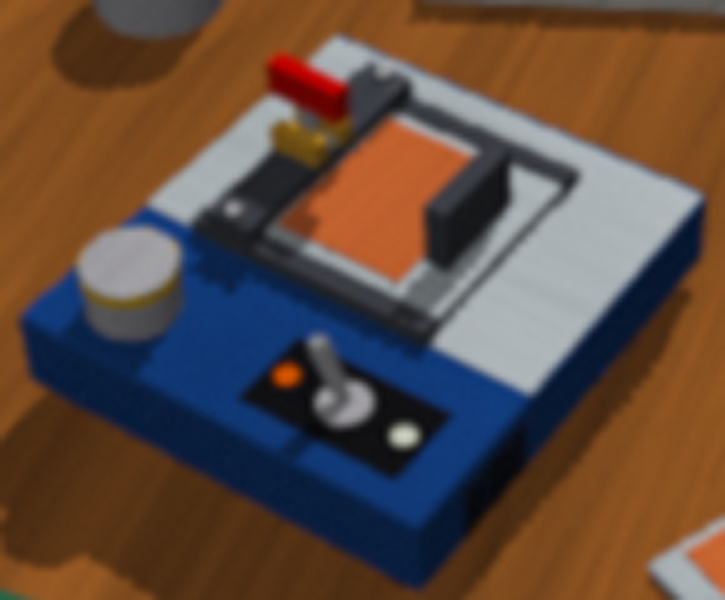

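The crops confirm the choice: the copper holder lies in the warmer's lane under the bridge with its dark grip at the -x end (top crop (355,365)). The red T is at (390,162) with the brass block beside it. The toggle tip at (121,315) leans to the orange dot (152,289), and the white dot is at (120,417).

```bash
python3 - <<'E'
from h import *
t=cam("top"); s=cam("side")
T=lambda u,v:((u+.5)/5-.5+180,(v+.5)/5-.5+128)
S=lambda u,v:((u+.5)/5-.5+200,(v+.5)/5-.5+210)
ob=np.array([[120,130],[120,-130],[-120,-130],[-120,130]])/1000.
def fit(A,B):
    a=A-A.mean(0);b=B-B.mean(0);th=np.arctan2((a[:,0]*b[:,1]-a[:,1]*b[:,0]).sum(),(a*b).sum());c,si=np.cos(th),np.sin(th);R=np.array([[c,-si],[si,c]])
    tt=B.mean(0)-R@A.mean(0);return th,tt,np.linalg.norm(A@R.T+tt-B,axis=1)
Pt=np.array([onz(t,T(*p),.06)[:2] for p in[(148,38),(613,122),(522,568),(38,470)]])
Ps=np.array([onz(s,S(*p),.06)[:2] for p in[(25,322),(335,40),(703,198),(418,525)]])
for P in(Pt,Ps):
    th,tt,r=fit(ob,P);print(P.round(4).tolist(),np.degrees(th),tt.round(4),r.round(4))
tri_=[("tip",(121,315),(318,345)),("orange",(152,289),(287,375)),("white",(120,417),(403,436)),("toggle base",(136,350),(344,404))]
th,tt,_=fit(np.vstack([ob,ob]),np.vstack([Pt,Ps]));print(np.degrees(th),tt)
c,si=np.cos(th),np.sin(th);R=np.array([[c,-si],[si,c]])
for n,a,b in tri_:
    p,e=tri(t,T(*a),s,S(*b));print(n,p.round(4),"warmer frame",(R.T@(p[:2]-tt)).round(4),e.round(4))
for n,p in dict(pivot=(-.05,.09,.064),tip=(-.05+.036*np.sin(.4),.09,.064+.036*np.cos(.4)),Ttop=(.06,-.03,.129),gripTop=(-.038,-.03,.108)).items():
    w=np.r_[R@p[:2]+tt,p[2]];ut=proj(t,w);us=proj(s,w);print(n,w.round(4),"ct",((ut-[180,128]+.5)*5).round(),"cs",((us-[200,210]+.5)*5).round())
# slab side view
hsv=cv2.cvtColor(s["img"],cv2.COLOR_RGB2HSV);save("sl.png",cv2.resize(s["img"][150:225,270:375],None,fx=6,fy=6))
E
```

```text
[[0.6827, 0.3172], [0.6295, 0.0706], [0.398, 0.1193], [0.4534, 0.3673]] -12.247332461495098 [0.5409 0.2186] [0.0043 0.0046 0.003  0.0044]
[[0.6819, 0.3231], [0.6314, 0.0744], [0.4003, 0.1243], [0.4558, 0.37]] -12.041269549758713 [0.5423 0.223 ] [0.0053 0.0038 0.0042 0.0063]
-12.144540485153625 [0.54161207 0.22079101]
tip [0.5269 0.3157 0.0943] warmer frame [-0.0344  0.0897] 0.0014
orange [0.547  0.311  0.0614] warmer frame [-0.0137  0.0893] 0.0017
white [0.4808 0.3259 0.0609] warmer frame [-0.0816  0.0899] 0.0023
toggle base [0.5147 0.3182 0.0616] warmer frame [-0.0468  0.0896] 0.0009
pivot [0.5117 0.3193 0.064 ] ct [133. 355.] cs [350. 405.]
tip [0.5254 0.3163 0.0972] ct [118. 316.] cs [322. 343.]
Ttop [0.594  0.1788 0.129 ] ct [381. 158.] cs [309.  75.]
gripTop [0.4982 0.1995 0.108 ] ct [346. 361.] cs [472. 178.]
```

```bash
python3 - <<'E'
from h import *
t=cam("top"); s=cam("side")
def red(c,b):
    h=cv2.cvtColor(c["img"],cv2.COLOR_RGB2HSV);m=(((h[...,0]<4)|(h[...,0]>174))&(h[...,1]>190)).astype(np.uint8)
    k=np.zeros_like(m);x0,y0,x1,y1=b;k[y0:y1,x0:x1]=m[y0:y1,x0:x1]
    p=np.argwhere(k)[:,::-1];return cv2.minAreaRect(p.astype(np.float32)),len(p)
a,na=red(t,(240,145,275,175));b,nb=red(s,(245,215,280,240));print(a,na,b,nb)
p,e=tri(t,a[0],s,b[0]);print("T centre",p,e)
th=np.radians(-12.14);R=np.array([[np.cos(th),-np.sin(th)],[np.sin(th),np.cos(th)]]);tt=np.array([.5416,.2208])
print("warmer",R.T@(p[:2]-tt))
E
```

```text
((257.13458251953125, 160.32691955566406), (5.0990190505981445, 17.45433235168457), 11.309932708740234) 81 ((261.0999755859375, 227.3000030517578), (16.546903610229492, 6.70820426940918), 26.56505012512207) 103
T centre [0.59489848 0.177888   0.1181438 ] 0.0019878194435724037
warmer [ 0.06113099 -0.03074361]
```

View pics/sl.png

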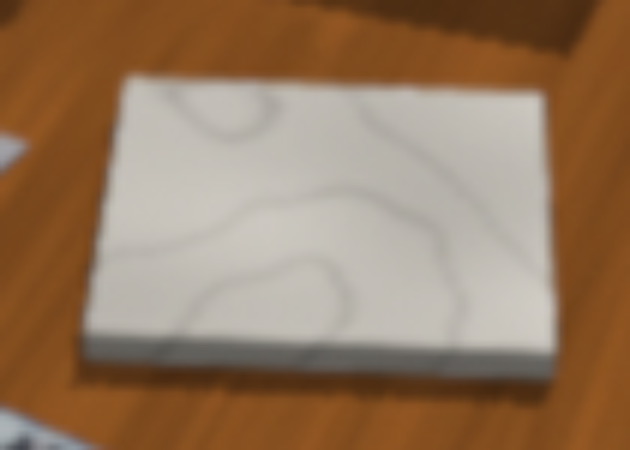

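The T-handle triangulates to (0.595, 0.178, 0.118). I expected z = 0.118, so it agrees to about 1 mm, and the warmer yaw is about -12.1°. Now I move towards the toggle.

{"fn": "move_arm", "kwargs": {"commands": "0 2.67 -3.0 0 0 0 0;0 2.67 -3.0 0 0 0 0;0 2.67 -3.0 0 0 0 0;0 2.67 -3.0 0 0 0 0;0 2.67 -3.0 0 0 0 0;0 2.67 -3.0 0 0 0 0;0 2.67 -3.0 0 0 0 0;0 2.67 -3.0 0 0 0 0;0 2.67 -3.0 0 0 0 0;0 2.67 -3.0 0 0 0 0;0 2.67 -3.0 0 0 0 0;0 2.67 -3.0 0 0 0 0", "force": 80}}

```text
t: 1.4
eef_pos: [0.4231, -0.1502, 0.2317]
tool_rot: [0.0, 0.977, 0.214, 0.0]
contact_force: [0.6, -0.2, -0.2]
gripper_width: 0.0
```

{"fn": "move_arm", "kwargs": {"commands": "0 2.67 -3.0 0 0 0 0;0 2.67 -3.0 0 0 0 0;0 2.67 -3.0 0 0 0 0;0 2.67 -3.0 0 0 0 0;0 2.67 -3.0 0 0 0 0;0 2.67 -3.0 0 0 0 0;0 2.67 -3.0 0 0 0 0;0 2.67 -3.0 0 0 0 0;0 2.67 -3.0 0 0 0 0;0 2.67 -3.0 0 0 0 0;0 2.67 -3.0 0 0 0 0;0 2.67 -3.0 0 0 0 0"}}

```text
t: 2.4
eef_pos: [0.5636, 0.3108, 0.2313]
tool_rot: [0.0, 0.977, 0.214, 0.0]
contact_force: [0.9, -1.0, 0.8]
gripper_width: 0.002
```

{"fn": "move_arm", "kwargs": {"commands": "0 0 0 0 0 0 -7.1;0 0 0 0 0 0 -7.1;0 0 0 0 0 0 -7.1;0 0 0 0 0 0 -7.1;0 0 0 0 0 0 -7.1;0 0 0 0 0 0 -7.1;0 0 0 0 0 0 -7.1;0 0 0 0 0 0 -7.1;0 0 0 0 0 0 -7.1;0 0 0 0 0 0 -7.1;0 0 0 0 0 0 -7.1;0 0 0 0 0 0 -7.1"}}

```text
t: 3.4
eef_pos: [0.5633, 0.3088, 0.2313]
tool_rot: [0.0, 0.572, 0.82, -0.0]
contact_force: [-0.4, 0.0, 0.2]
gripper_width: -0.004
```

{"fn": "move_arm", "kwargs": {"commands": "0 0 0 0 0 0 -7.1;0 0 0 0 0 0 -7.1;0 0 0 0 0 0 -7.1;0 0 0 0 0 0 -7.1;0 0 0 0 0 0 -7.1;0 0 0 0 0 0 -7.1;0 0 0 0 0 0 -7.1;0 0 0 0 0 0 -7.1;0 0 0 0 0 0 -1.2;0 0 0 0 0 0 0;0 0 0 0 0 0 0"}}

```text
t: 4.32
eef_pos: [0.5632, 0.3089, 0.2312]
tool_rot: [-0.0, 0.107, 0.994, -0.0]
contact_force: [-0.5, 0.2, 0.5]
gripper_width: 0.001
```

{"fn": "move_arm", "kwargs": {"commands": "0 0 0 3.5 0 0 0;0 0 0 3.5 0 0 0;0 0 0 3.5 0 0 0;0 0 0 2 0 0 0;0 0 0 1.5 0 0 0;0 0 0 1.3 0 0 0;0 0 0 0 0 0 0"}}

```text
t: 4.9
eef_pos: [0.5625, 0.3083, 0.0762]
tool_rot: [-0.001, 0.106, 0.994, -0.001]
contact_force: [0.1, -0.5, -0.4]
gripper_width: -0.003
```

{"fn": "move_arm", "kwargs": {"commands": "0 0.6 0 0 0 0 0;0 0.6 0 0 0 0 0;0 0.5 0 0 0 0 0;0 0.5 0 0 0 0 0;0 0.4 0 0 0 0 0;0 0.4 0 0 0 0 0;0 0.4 0 0 0 0 0;0 0.4 0 0 0 0 0"}}

```text
t: 5.57
eef_pos: [0.5367, 0.3154, 0.0817]
tool_rot: [0.009, 0.108, 0.994, 0.002]
contact_force: [28.6, -3.9, 2.6]
gripper_width: -0.002
```

```bash
python3 - <<'E'
from h import *
s=cam("side"); save("tg.png",s["img"][200:330,200:345],5)
E
```

```text
(no output)
```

View pics/tg.png

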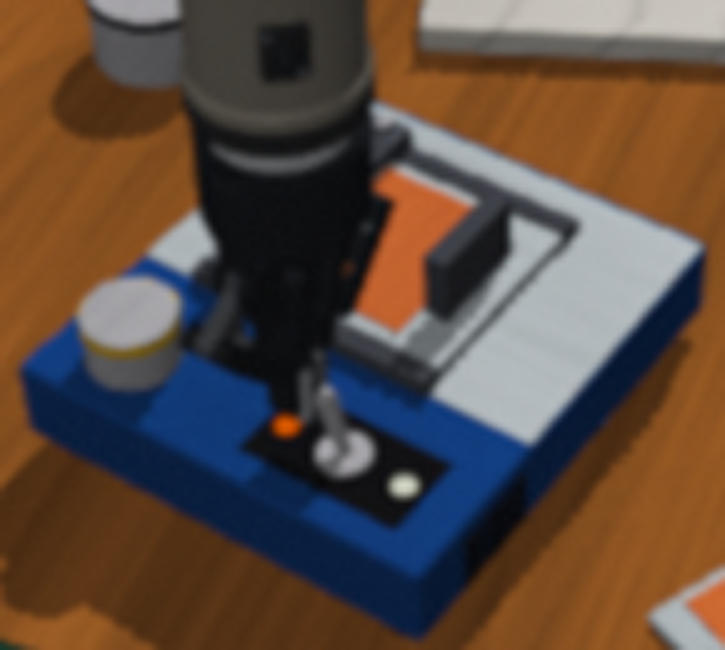

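The picture shows the closed fingertip touching the bat, which still leans to the orange dot. I'll read the state before pushing further.

```bash
python3 - <<'E'
from h import *
o=bot.get_obs(); print(o["t"],o["eef_pos"],o["tool_rot"],o["contact_force"],o["torque"])
c=cam("top"); save("tg2.png",c["img"][150:240,180:290],7)
E
```

```text
5.6167 [0.53676985 0.31535706 0.08182091] [0.00903806 0.10808211 0.99409928 0.00178871] [24.46769086 -3.40272687  0.62947628] [-0.60992323 -5.05962103 -0.04116327]
```

View pics/tg2.png

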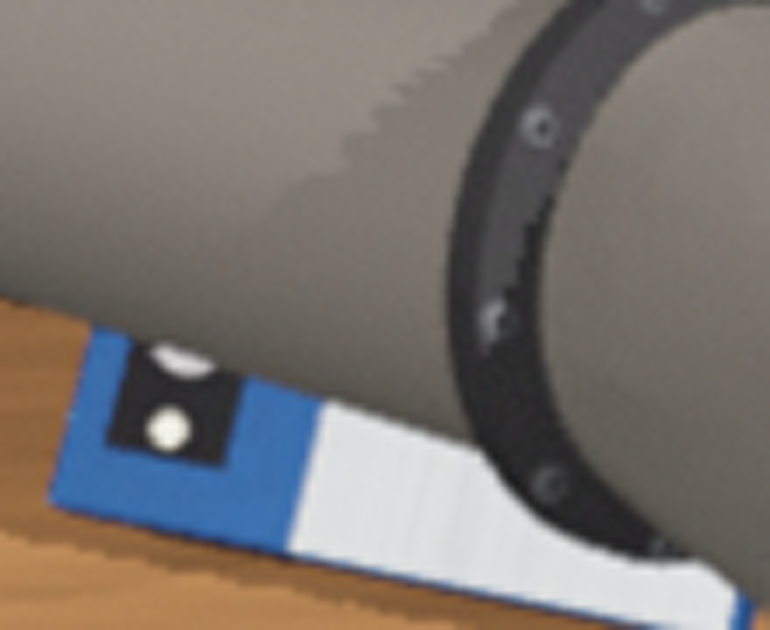

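The fingertip presses with about 24 N and isn't moving. I'll hold a few rows to see whether it is static, then back off and push higher up on the bat.

{"fn": "move_arm", "kwargs": {"commands": "0 0 0 0 0 0 0;0 0 0 0 0 0 0;0 0 0 0 0 0 0;0 0 0 0 0 0 0"}}

```text
t: 6.0
eef_pos: [0.5369, 0.3153, 0.0817]
tool_rot: [0.008, 0.108, 0.994, 0.002]
contact_force: [23.9, -2.5, 2.9]
gripper_width: 0.001
```

```bash
python3 - <<'E'
from h import *
o=bot.get_obs(); print(o["t"],o["eef_pos"],o["contact_force"],o["torque"])
s=cam("side")
R=np.array([[.9778,.2096],[-.2096,.9778]])
for a in (.4,.2,0,-.4):
    p=np.array([-.05+.036*np.sin(a),.09]);w=np.r_[R@p+[.5424,.2202],.064+.036*np.cos(a)]
    print(a,((proj(s,w)-[200,200]+.5)*5).round(),w.round(4))
save("tg3.png",s["img"][255:310,235:300],9)
E
```

```text
6.0 [0.53688556 0.31533979 0.08170066] [23.89668571 -2.4981567   2.88049195] [-0.66878282 -4.7422356   0.04231961]
0.4 [321. 392.] [0.5261 0.3157 0.0972]
0.2 [333. 395.] [0.5194 0.3172 0.0993]
0 [345. 400.] [0.5124 0.3187 0.1   ]
-0.4 [371. 417.] [0.4987 0.3216 0.0972]
```

View pics/tg3.png

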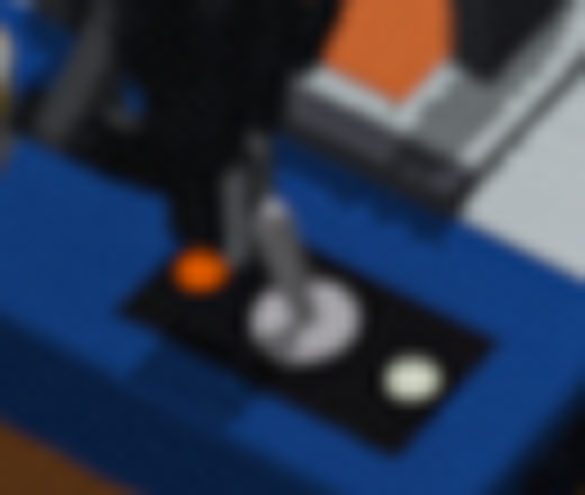

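The bat tip at (275,205) sits near +0.3 rad and is stuck. The load is static at 24 N, which suggests friction against the finger face. Sliding the finger upward while pushing should carry the bat over.

{"fn": "move_arm", "kwargs": {"commands": "0 0 0 -0.3 0 0 0;0 0 0 -0.3 0 0 0;0 0 0 -0.3 0 0 0;0 0 0 0 0 0 0"}}

```text
t: 6.38
eef_pos: [0.5352, 0.3136, 0.088]
tool_rot: [0.007, 0.108, 0.994, 0.0]
contact_force: [23.1, -2.1, -10.8]
gripper_width: -0.003
```

```bash
cat >> h.py <<'E'
R12=np.array([[.9778,.2096],[-.2096,.9778]]); WT=np.array([.5424,.2202])
def W(x,y,z): return np.r_[R12@[x,y]+WT,z]
def inW(p): return np.r_[R12.T@(np.array(p[:2])-WT),p[2]]
def ascii(c,b):
    x0,y0,x1,y1=b; im=c["img"][y0:y1,x0:x1]; h=cv2.cvtColor(im,cv2.COLOR_RGB2HSV)
    for j in range(y1-y0):
        print("%3d "%(y0+j)+"".join("B" if 100<q[0]<125 and q[1]>130 and q[2]>60 else "o" if q[1]>150 and q[2]>120 else "." if q[2]<50 else "-" if q[2]<90 else "+" if q[2]<140 else "#" for q in h[j].astype(int)))
E
python3 - <<'E'
from h import *
s=cam("side");print("x0=240");ascii(s,(240,262,292,300))
print(bot.get_obs()["contact_force"])
for a in(.4,.2,0): print(a,proj(s,W(-.05+.036*np.sin(a),.09,.064+.036*np.cos(a))).round(1))
o=bot.get_obs();print(inW(o["eef_pos"]),proj(s,o["eef_pos"]))
E
```

```text
x0=240
262 B-----.....................-+####oooooooooo##+-....-
263 .----......................-+######ooooooo###++----+
264 .----.....-................-+########oooo####+++--++
265 ----.....--.................-++#############++++++++
266 ---........................----++##########++++++++#
267 .-.........................------+++######+++++++++#
268 --.....................---.---------++####++++++++##
269 BB-.....................-....---------+++++++++++###
270 BBBB.......................-...-----------++++++###+
271 BBBBBB...................-BBB-....------.---+++###++
272 BBBBBBBBB............--..-BBBB--....---....--++##++#
273 BBBBBBBBBBB-.........--..-BBBBBB--.........---+++++#
274 BBBBBBBBBBBBB-.......--..-BBBBBBBB--....--------++##
275 BBBBBBBBBBBBBB-......--..-BBBBBBBBBB--....------+###
276 BBBBBBBBBBBBBBB......-----BBBBBBBBBBBB--....-.-+####
277 BBBBBBBBBBBBBBB......----++BBBBBBBBBBBBB-.....-#####
278 BBBBBBBBBBBBBBB-.....---+#++BBBBBBBBBBBBBB--.-+#####
279 BBBBBBBBBBBBBBBB-....---++++BBBBBBBBBBBBBBBBBB+#####
280 BBBBBBBBBBBBBBBBB....---++++BBBBBBBBBBBBBBBBBBBB####
281 BBBBBB
[... 531 characters left out ...]
###+++####+.........-BBBBBBB
291 BBBBBBBBBBBB..........-+##++++####+...........-BBBBB
292 BBBBBBBBBBBBBB.........++++++####+-.............-BBB
293 BBBBBBBBBBBBBBB.........-+++####+-...............BBB
294 BBBBBBBBBBBBBBB-.........--+++++-......----......BBB
295 BBBBBBBBBBBBBBBBB-........-----.......-+##+-....BBBB
296 BBBBBBBBBBBBBBBBBBBB.................-+####+...BBBBB
297 BBBBBBBBBBBBBBBBBBBBB-...............-#####+..BBBBBB
298 BBBBBBBBBBBBBBBBBBBBBBB--.............+####-.BBBBBBB
299 BBBBBBBBBBBBBBBBBBBBBBBBBBB...........--++-.BBBBBBBB
[ 22.15486138  -1.09377508 -10.8179518 ]
0.4 [263.7 277.9]
0.2 [266.1 278.5]
0 [268.6 279.5]
[-0.02661865  0.08984219  0.08796597] [260.7479614  279.01297421]
```

The tip is at about (265.5,278), i.e. roughly 0.25 rad, and it is held. I'll back off, check that the force zeroes, and retry higher up on the bat.

{"fn": "move_arm", "kwargs": {"commands": "0 -0.8 0 0 0 0 0;0 -0.8 0 0 0 0 0;0 -0.4 0 0 0 0 0;0 0 0 0 0 0 0"}}

```text
t: 6.77
eef_pos: [0.5459, 0.3129, 0.0876]
tool_rot: [0.0, 0.105, 0.994, 0.0]
contact_force: [-0.8, 0.6, -1.5]
gripper_width: -0.006
```

```bash
python3 - <<'E'
from h import *
o=bot.get_obs();print(o["eef_pos"],inW(o["eef_pos"]),o["contact_force"],o["torque"],o["q"].round(3))
s=cam("side");print("x0=250");ascii(s,(250,268,280,296))
E
```

```text
[0.54592173 0.312884   0.08762509] [-0.01598302  0.09136457  0.08762509] [-0.7622943   0.6257394  -1.53392813] [ 0.05536002  0.03821392 -0.03630008] [ 0.016  0.754 -0.922  1.738  0.698  1.012  0.192]
x0=250
268 ..........-..-...---------++##
269 ............-B--...---------++
270 .......-....-BBBB-...---------
271 ......---..-BBBBBBB-...-------
272 ......---..-BBBBBBBB--....---.
273 ......---.--BBBBBBBBBB--......
274 -......--.--BBBBBBBBBBBB--....
275 B......--.--BBBBBBBBBBBBBB--..
276 B......--.--BBBBBBBBBBBBBBBB--
277 B-.....----++#++BBBBBBBBBBBBBB
278 BBB....--..+++++BBBBBBBBBBBBBB
279 BBBBB.---..-+++++BBBBBBBBBBBBB
280 BBBBBB---...-++++BBBBBBBBBBBBB
281 BBBBBB......--+---BBBBBBBBBBBB
282 BBBBB----....------BBBBBBBBBBB
283 BBBB-+ooo+-..--+--...BBBBBBBBB
284 BBB--ooooo-...-----....BBBBBBB
285 BB-.+ooooo-...-------...-BBBBB
286 B-..-oooo+.....---++++-...-BBB
287 .....--+-.....-++-++##++-...-B
288 .............-++++++###+-.....
289 .............+##++++####+.....
290 ............-+##++++####+.....
291 B............++++++#####+.....
292 BB-..........-++++#####+-.....
293 BBBB-.........-+++####+-......
294 BBBBBBB-.......-++++++-......-
295 BBBBBBBBB-......-----.......-+
```

The force is zero when backed off, and the bat sprang back to +0.4. Test: repeat the same travel above the bat to see whether something other than the bat blocks it.

{"fn": "move_arm", "kwargs": {"commands": "0 0 0 -3 0 0 0;0 1 0 0 0 0 0;0 1 0 0 0 0 0;0 0.5 0 0 0 0 0;0 0 0 0 0 0 0"}}

```text
t: 7.23
eef_pos: [0.5185, 0.3186, 0.1168]
tool_rot: [-0.001, 0.103, 0.995, -0.001]
contact_force: [0.4, 0.4, -0.3]
gripper_width: -0.002
```

Free travel there, so it really is the bat. I'll retry at the very tip, in small steps, reading the force each time.

{"fn": "move_arm", "kwargs": {"commands": "0 -1.5 0 0 0 0 0;0 -1.3 0 0 0 0 0;0 0 0 1.4 0 0 0;0 0 0 1.2 0 0 0;0 0.2 0 0 0 0 0;0 0 0 0 0 0 0"}}

```text
t: 7.73
eef_pos: [0.5446, 0.3122, 0.0895]
tool_rot: [-0.002, 0.104, 0.995, -0.001]
contact_force: [0.2, 0.7, -0.1]
gripper_width: -0.001
```

{"fn": "move_arm", "kwargs": {"commands": "0 0.3 0 0 0 0 0;0 0.3 0 0 0 0 0;0 0 0 0 0 0 0"}}

```text
t: 7.98
eef_pos: [0.5412, 0.3139, 0.0918]
tool_rot: [0.001, 0.105, 0.994, 0.0]
contact_force: [1.7, 0.4, -1.7]
gripper_width: 0.001
```

{"fn": "move_arm", "kwargs": {"commands": "0 0.3 0 0 0 0 0;0 0.3 0 0 0 0 0;0 0 0 0 0 0 0"}}

```text
t: 8.23
eef_pos: [0.5394, 0.3142, 0.0925]
tool_rot: [0.004, 0.106, 0.994, 0.001]
contact_force: [12.1, -0.9, -2.7]
gripper_width: -0.0
```

{"fn": "move_arm", "kwargs": {"commands": "0 0.3 0 0 0 0 0;0 0.3 0 0 0 0 0;0 0 0 0 0 0 0"}}

```text
t: 8.48
eef_pos: [0.5375, 0.3145, 0.0933]
tool_rot: [0.007, 0.108, 0.994, 0.001]
contact_force: [20.6, -1.6, -3.8]
gripper_width: -0.003
```

```bash
python3 - <<'E'
from h import *
o=bot.get_obs();F=o["contact_force"];M=o["torque"];print(F,M,M[1]/F[0],o["q"].round(3),o["joint_torque"].round(1))
s=cam("side");print("x0=250");ascii(s,(250,270,280,290));save("full.png",s["img"],1.25)
E
```

```text
[20.56644797 -1.56636523 -3.77815795] [-0.33994731 -4.40368041 -0.00927936] -0.2141196386573049 [ 0.014  0.733 -0.927  1.761  0.7    1.     0.168] [ -7.7 -55.7 -22.6 -11.   -5.2   1.9  -0.1]
x0=250
270 ...........-..----...---------
271 ..........--..-BBBB-....------
272 BB.......---..-BBBBB--....---.
273 BBB.......--.--BBBBBBBB-......
274 BBB-......--.--BBBBBBBBB--....
275 BBBB......--.--BBBBBBBBBBB--..
276 BBBB......--.--BBBBBBBBBBBBB--
277 BBBBB.....----++BBBBBBBBBBBBBB
278 BBBBBB-...----+++BBBBBBBBBBBBB
279 BBBBBBB...---++++BBBBBBBBBBBBB
280 BBBBBBB...----++-+BBBBBBBBBBBB
281 BBBBBB-......-----BBBBBBBBBBBB
282 BBBBB----....------BBBBBBBBBBB
283 BBBB-+ooo+-...-----.-BBBBBBBBB
284 BBB.-ooooo-...-----....BBBBBBB
285 BB..+ooooo-....------...-BBBBB
286 B...-oooo+.....----+++-...-BBB
287 .....--+-.....-++-++##++....-B
288 .............-+#++++###+-.....
289 .............+###+++####+.....
```

View pics/full.png

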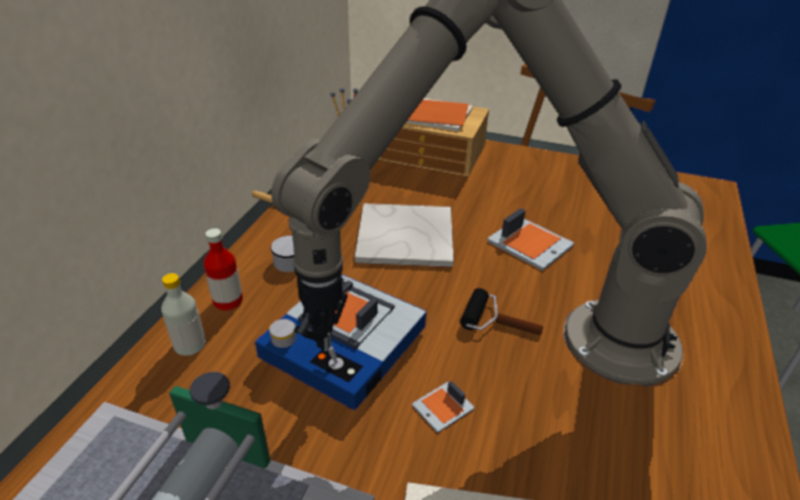

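The wrench axis puts the load at the bat tip (z≈0.095), and the picture shows the arm otherwise free. So I'll pinch the bat between the jaws across y and draw it over.

{"fn": "move_arm", "kwargs": {"commands": "0.5 0 0 -2 0 0 0;0.5 0 0 -2 0 0 0;0.5 0.2 -0.1 0 0 0 0;0.5 0 0 0 0 0 0;0.5 0 0 0 0 0 0;0.5 0 0 0 0 0 0;0.5 0 0 1.8 0 0 0;0.5 0 0 1.8 0 0 0;0.5 0 0 1.2 0 0 0;0.5 0 0 0 0 0 0", "force": 25}}

```text
t: 9.37
eef_pos: [0.5251, 0.3141, 0.0799]
tool_rot: [-0.002, 0.105, 0.994, -0.002]
contact_force: [-0.0, -0.8, -0.2]
gripper_width: 0.498
```

{"fn": "move_arm", "kwargs": {"commands": "0 0 0 0 0 0 0;0 0 0 0 0 0 0;0 0 0 0 0 0 0;0 0 0 0 0 0 0;0 0 0 0 0 0 0"}}

```text
t: 9.78
eef_pos: [0.527, 0.3159, 0.0842]
tool_rot: [0.0, 0.105, 0.994, 0.0]
contact_force: [-1.8, -1.4, 3.8]
gripper_width: 0.103
```

{"fn": "move_arm", "kwargs": {"commands": "0 0.4 0 0 0 0 0;0 0.4 0 0 0 0 0;0 0.4 0 0 0 0 0;0 0 0 0 0 0 0"}}

```text
t: 10.12
eef_pos: [0.5242, 0.3164, 0.085]
tool_rot: [0.007, 0.108, 0.994, 0.001]
contact_force: [20.8, -2.0, -4.9]
gripper_width: 0.1
```

{"fn": "move_arm", "kwargs": {"commands": "0 0.3 0 0 0 0 0;0 0.3 0 -0.1 0 0 0;0 0 0 0 0 0 0", "force": 50}}

```text
t: 10.37
eef_pos: [0.5226, 0.3167, 0.0857]
tool_rot: [0.01, 0.109, 0.994, 0.002]
contact_force: [30.7, 0.6, -12.4]
gripper_width: 0.088
```

```bash
python3 - <<'E'
from h import *
o=bot.get_obs();F=o["contact_force"];M=o["torque"];print(o["eef_pos"],inW(o["eef_pos"]),F,M)
s=cam("side");save("gr.png",s["img"][240:310,225:310],9)
E
```

```text
[0.52258596 0.3166751  0.0857337 ] [-0.03959535  0.09018033  0.0857337 ] [ 30.71981862   0.59996719 -12.42943939] [-0.11999582 -6.86453543 -0.07388156]
```

View pics/gr.png

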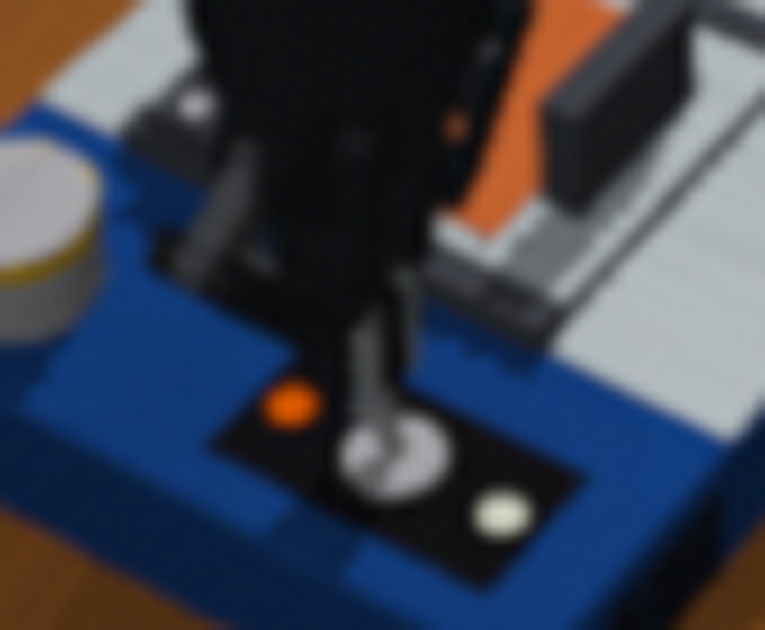

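The bat is held squarely between the pads (375,370) and still leans to ON. The force grows with travel like a double-well spring near its peak, so I'll go on in small steps.

{"fn": "move_arm", "kwargs": {"commands": "0 0.3 0 0 0 0 0;0 0 0 0 0 0 0;0 0 0 0 0 0 0"}}

```text
t: 10.67
eef_pos: [0.5194, 0.3174, 0.0862]
tool_rot: [0.009, 0.109, 0.994, 0.002]
contact_force: [30.8, -2.5, -7.6]
gripper_width: 0.089
```

```bash
python3 - <<'E'
from h import *
o=bot.get_obs();F=o["contact_force"];print(inW(o["eef_pos"]),F,R12.T@F[:2],o["torque"],o["gripper_width"])
s=cam("side");print("x0=250");ascii(s,(250,270,290,296))
E
```

```text
[-0.04286667  0.09026146  0.08619466] [30.78795388 -2.50382578 -7.55102896] [30.62926318  4.00491428] [-0.49908815 -6.4003622   0.0153293 ] 0.08879495115810646
x0=250
270 .......................---------+++++###
271 ....................---.------.---+++###
272 .....................-....---....--++##+
273 .................................---++++
274 -.....................----....--------++
275 BB....................-BBB--....------+#
276 BBBB-............-....-BBBBB--....-.-+##
277 BBBBBB..........--....-BBBBBBB--....-###
278 BBBBBBB-........--...--BBBBBBBBB-..-+###
279 BBBBBBBB.......---...--BBBBBBBBBBBBB+###
280 BBBBBBB-.......---...-BBBBBBBBBBBBBBB+##
281 BBBBBB-.........--...-BBBBBBBBBBBBBBBBBB
282 BBBBB--+-.......--...BBBBBBBBBBBBBBBBBBB
283 BBBB-+ooo+-.....--...BBBBBBBBBBBBBBBBBBB
284 BBB.-ooooo-.....--.....BBBBBBBBBBBBBBBBB
285 BB-.+ooooo-....------...-BBBBBBBBBBBBBBB
286 B...-oooo+.....----+++-...-BBBBBBBBBBBBB
287 .....--+-.....-++--+##++....-BBBBBBBBBBB
288 .............-+#++++###+-.....-BBBBBBBBB
289 .............+###+++####+.......-BBBBBBB
290 ............-+###+++####+.........-BBBBB
291 BB..........-+#++++#####+...........-BBB
292 BBBB.........-++++#####+-.............-B
293 BBBBBB........--++####+-...............-
294 BBBBBBB-.......--+++++-......----......B
295 BBBBBBBBB.......-----.......-+##+-....BB
```

The force levelled off at 30.8 N while the tip moved 3.3 mm, so it is near the peak. Continuing.

{"fn": "move_arm", "kwargs": {"commands": "0 0.3 0 0 0 0 0;0 0 0 0 0 0 0;0 0 0 0 0 0 0"}}

```text
t: 10.97
eef_pos: [0.5185, 0.3177, 0.0864]
tool_rot: [0.011, 0.11, 0.994, 0.002]
contact_force: [35.7, -2.1, -10.5]
gripper_width: 0.088
```

{"fn": "move_arm", "kwargs": {"commands": "0 0.3 0 0 0 0 0;0 0 0 0 0 0 0;0 0 0 0 0 0 0"}}

```text
t: 11.22
eef_pos: [0.5149, 0.3185, 0.0867]
tool_rot: [0.01, 0.11, 0.994, 0.002]
contact_force: [31.1, -3.3, -5.4]
gripper_width: 0.087
```

{"fn": "move_arm", "kwargs": {"commands": "0 0.3 0 0 0 0 0;0 0 0 0 0 0 0;0 0 0 0 0 0 0"}}

```text
t: 11.47
eef_pos: [0.512, 0.3192, 0.0869]
tool_rot: [0.01, 0.11, 0.994, 0.002]
contact_force: [32.3, -4.0, -3.8]
gripper_width: 0.078
```

```bash
python3 - <<'E'
from h import *
s=cam("side");t=cam("top")
save("gr2.png",s["img"][250:305,240:300],10)
E
```

```text
(no output)
```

View pics/gr2.png

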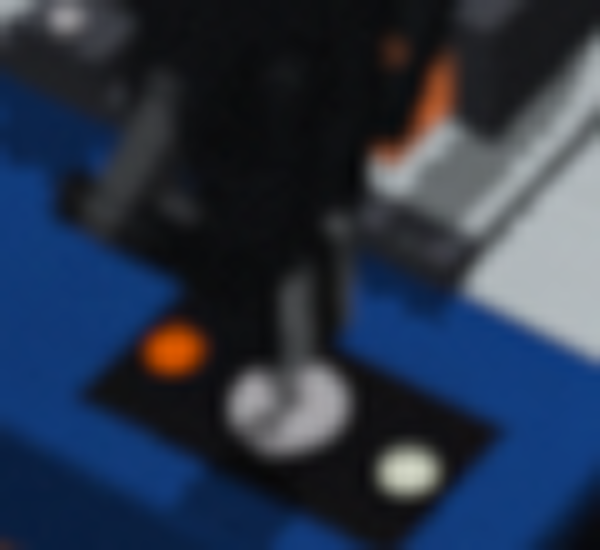

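Only the pads (297,310) are visible above the nut; the bat is hidden between them. Continuing past centre.

{"fn": "move_arm", "kwargs": {"commands": "0 0.4 0 0 0 0 0;0 0 0 0 0 0 0;0 0 0 0 0 0 0"}}

```text
t: 11.82
eef_pos: [0.5109, 0.3194, 0.0871]
tool_rot: [0.012, 0.111, 0.994, 0.002]
contact_force: [38.3, -3.7, -7.1]
gripper_width: 0.084
```

{"fn": "move_arm", "kwargs": {"commands": "0 0.4 0 0 0 0 0;0 0 0 0 0 0 0;0 0 0 0 0 0 0"}}

```text
t: 12.07
eef_pos: [0.4944, 0.3225, 0.0854]
tool_rot: [0.003, 0.108, 0.994, 0.001]
contact_force: [-1.6, 0.5, -0.3]
gripper_width: -0.004
```

```bash
python3 - <<'E'
from h import *
o=bot.get_obs();F=o["contact_force"];print(inW(o["eef_pos"]),F,o["torque"],o["gripper_width"])
s=cam("side");print("x0=250");ascii(s,(250,265,290,296))
E
```

```text
[-0.06837399  0.08998731  0.08536049] [-1.5925797   0.49745935 -0.30624362] [ 0.00310484  0.01486214 -0.00781362] -0.0037242024824349447
x0=250
265 BBBBBB--..---........................-++
266 BBBBBBBB-----.......................-+++
267 BBBBBBBB-----.......................-+++
268 BBBBBBBB----.......................-++++
269 BBBBBBBB----....................---++++#
270 BBBBBBB----.....................-++++###
271 BBBB.------.....................--+++###
272 BBB....---.......................--++##+
273 BB-...----....-...................--++++
274 BB-...---........................-----++
275 BBB...--........................------+#
276 BBBBB--.....................--....-.-+##
277 BBBBBBB-.....................--.....-###
278 BBBBBBBB......................----.-+###
279 BBBBBBBB......................-BBBBB+###
280 BBBBBBB-..................--..-BBBBBBB##
281 BBBBBB-......--..........---.--BBBBBBBBB
282 BBBBB--+-....----........---.-BBBBBBBBBB
283 BBBB-+ooo+-..-----.......---.-BBBBBBBBBB
284 BBB--ooooo-...--+--......---.-BBBBBBBBBB
285 BB..+ooooo-...--+--.......--.-BBBBBBBBBB
286 B-..-oooo+.....-----......--.-BBBBBBBBBB
287 .....--+-.....-++-----....--.-BBBBBBBBBB
288 .............-+++++++++-.---...BBBBBBBBB
289 .............+##++++###+----....-BBBBBBB
290 ............-+##++++####+--.......-BBBBB
291 BB...........++++++#####+...........-BBB
292 BBBB.........-++++#####+-.............-B
293 BBBBBB........-+++####+-...............B
294 BBBBBBB-.......-++++++-......----......B
295 BBBBBBBBB-......-----.......-+##+-....BB
```

The jaws slipped off; the bat is still at ON, with grey at (264,284). The bat is stiffer than the text suggests: about 20 N gives about 4 mm at the tip. I'll go back behind it with the fingers shut, which cannot slip, and push with more travel, reading as I go.

{"fn": "move_arm", "kwargs": {"commands": "0 0 0 -2 0 0 0;0 0 0 -2.2 0 0 0;0 -2.8 0 0 0 0 0;0 -2.9 0 0 0 0 0;0 0 0 2 0 0 0;0 0 0 2.2 0 0 0;0 0 0 0 0 0 0", "force": 80}}

```text
t: 12.7
eef_pos: [0.543, 0.3102, 0.0804]
tool_rot: [-0.003, 0.105, 0.994, -0.002]
contact_force: [-0.8, -1.3, -0.5]
gripper_width: -0.003
```

{"fn": "move_arm", "kwargs": {"commands": "0 0.7 0 0 0 0 0;0 0.7 0 0 0 0 0;0 0.5 0 0 0 0 0;0 0.5 0 0 0 0 0;0 0.4 0 0 0 0 0;0 0.3 0 0 0 0 0;0 0 0 0 0 0 0"}}

```text
t: 13.28
eef_pos: [0.5181, 0.3179, 0.0861]
tool_rot: [0.004, 0.105, 0.994, 0.0]
contact_force: [10.3, -2.4, -3.4]
gripper_width: 0.001
```

```bash
python3 - <<'E'
from h import *
o=bot.get_obs();F=o["contact_force"];print(inW(o["eef_pos"]),F,o["torque"],o["gripper_width"],o["joint_torque"].round(1))
s=cam("side");print("x0=250");ascii(s,(250,268,290,294))
E
```

```text
[-0.04421319  0.09045659  0.08614827] [10.27068289 -2.42248404 -3.43725253] [-0.58124024 -2.39578464 -0.03222823] 0.0013589310376906371 [ -4.9 -55.8 -20.  -15.6  -2.8   0.4  -0.1]
x0=250
268 -.......................--++####++++++++
269 ........................----+++++++++++#
270 .......................---------++++++##
271 ........................------.---+++###
272 ....................--...----....--++##+
273 ....................----.........---++++
274 -....................--B--....--------++
275 BBB..................-BBBB--....------+#
276 BBBBB............--...BBBBBB--....-.-+##
277 BBBBBBB-.........--..-BBBBBBBB--....-###
278 BBBBBBBB-........---.-BBBBBBBBBB--.-+###
279 BBBBBBBB.........---.-BBBBBBBBBBBBBB+###
280 BBBBBBB-.........---.-BBBBBBBBBBBBBBBB##
281 BBBBBB-..........---.-++BBBBBBBBBBBBBBBB
282 BBBBB----........----++#+BBBBBBBBBBBBBBB
283 BBBB-+ooo+-......----++#+BBBBBBBBBBBBBBB
284 BBB.-ooooo-......----++++BBBBBBBBBBBBBBB
285 BB-.+ooooo-.....---------BBBBBBBBBBBBBBB
286 B...-oooo+.....-+++-----..-BBBBBBBBBBBBB
287 .....--+-.....-+##++----....-BBBBBBBBBBB
288 .............-+###+--+++-.....-BBBBBBBBB
289 .............+####+-++##+.......-BBBBBBB
290 ............-+###++-+###+-........-BBBBB
291 BB..........-+###++++###+...........-BBB
292 BBBB.........+###+++###+-.............-B
293 BBBBBB.......-++#++++#+-...............B
```

The bat tip is now at (273,283), and (274,283) is predicted for OFF: it flipped. I'll back off, rise and verify.

{"fn": "move_arm", "kwargs": {"commands": "0 -1 0 0 0 0 0;0 -1.5 0 0 0 0 0;0 -1 0 0 0 0 0;0 0 0 -3.5 0 0 0;0 0 0 -3.5 0 0 0;1 0 0 -2 0 0 0;1 0 0 0 0 0 0;1 0 0 0 0 0 0"}}

```text
t: 14.0
eef_pos: [0.5491, 0.3123, 0.1761]
tool_rot: [0.001, 0.104, 0.995, 0.001]
contact_force: [0.1, 0.2, -0.6]
gripper_width: 0.411
```

```bash
python3 - <<'E'
from h import *
o=bot.get_obs();print(o["eef_pos"],inW(o["eef_pos"]),o["tool_rot"],o["contact_force"],o["t"])
s=cam("side");print("x0=250");ascii(s,(250,272,285,290))
g=np.array([.5949,.1779]);q=o["tool_rot"]; ph=2*np.arctan2(q[2],q[1]);d=g-o["eef_pos"][:2]
print("phi",np.degrees(ph),"to T: tx",d@[np.cos(ph),np.sin(ph)],"ty",d@[np.sin(ph),-np.cos(ph)])
E
```

```text
[0.54907672 0.31230363 0.17610217] [-0.01277643  0.09145837  0.17610217] [8.40474709e-04 1.04450266e-01 9.94529230e-01 1.02283272e-03] [ 0.05906302  0.24329468 -0.64290877] 14.0
x0=250
272 BBBBBBBBBBBBBBBBBBBBB-....---....--
273 BBBBBBBBBBBBBBBBBBBBBBB-.........--
274 BBBBBBBBBBBBBBBBBBBBBBBB--....-----
275 BBBBBBBBBBBBBBBBBBBBBBBBBB--....---
276 BBBBBBBBBBBBBBBBBBBBBBBBBBBB--....-
277 BBBBBBBBBBBBBBBBBBBBBBBBBBBBBB--...
278 BBBBBBBBB--BBBBBBBBBBBBBBBBBBBBB--.
279 BBBBBBBB-...-BBBBBBBBBBBBBBBBBBBBBB
280 BBBBBBB-......-BBBBBBBBBBBBBBBBBBBB
281 BBBBBB-.........-BBBB+++BBBBBBBBBBB
282 BBBBB--+-.........-B++##+BBBBBBBBBB
283 BBBB-+ooo+-.........-+##+BBBBBBBBBB
284 BBB-+ooooo-.........-++++BBBBBBBBBB
285 BB-.+ooooo-......--------BBBBBBBBBB
286 B...-oooo+.....-+++-----..-BBBBBBBB
287 .....--+-.....-+##++----....-BBBBBB
288 .............-+###++-+++-.....-BBBB
289 .............+####+-++##+.......-BB
phi 168.00899956503835 to T: tx -0.07274686615275418 ty -0.12195081638380438
```

The switch is confirmed OFF with the fingers clear. Next is the T-handle.

{"fn": "move_arm", "kwargs": {"commands": "1 -1.8 -3.0 0 0 0 0;1 -1.8 -3.0 0 0 0 0;1 -1.8 -3.1 0 0 0 0;1 -1.9 -3.1 0 0 0 0;1 0 0 0 0 0 0;1 0 0 0 0 0 0;1 0 0 2.5 0 0 0;1 0 0 2.5 0 0 0;1 0 0 1.5 0 0 0;1 0 0 0.9 0 0 0;1 0 0 0 0 0 0;1 0 0 0 0 0 0", "force": 60}}

```text
t: 15.05
eef_pos: [0.5948, 0.1775, 0.1004]
tool_rot: [-0.0, 0.104, 0.995, 0.0]
contact_force: [-1.1, -0.3, 0.0]
gripper_width: 1.001
```

{"fn": "move_arm", "kwargs": {"commands": "0 0 0 0 0 0 0;0 0 0 0 0 0 0;0 0 0 0 0 0 0;0 0 0 0 0 0 0;0 0 0 0 0 0 0;0 0 0 0 0 0 0;0 0 0 0 0 0 0;0 0 0 0 0 0 0"}}

```text
t: 15.72
eef_pos: [0.5955, 0.1773, 0.1008]
tool_rot: [0.0, 0.105, 0.994, 0.001]
contact_force: [0.6, 1.8, 1.7]
gripper_width: 0.129
```

{"fn": "move_arm", "kwargs": {"commands": "0 0 0 -0.4 0 0 0;0 0 0 -0.4 0 0 0;0 0 0 -0.4 0 0 0;0 0 0 -0.4 0 0 0;0 0 0 0 0 0 0;0 0 0 0 0 0 0"}}

```text
t: 16.22
eef_pos: [0.5953, 0.1772, 0.1154]
tool_rot: [0.0, 0.105, 0.994, 0.001]
contact_force: [4.1, 6.4, -11.3]
gripper_width: 0.128
```

Lifted 14.6 mm at 11.3 N, as the text gives for 15 mm. Now I twist it about 49°.

{"fn": "move_arm", "kwargs": {"commands": "0 0 0 -0.1 0 0 4;0 0 0 0 0 0 5;0 0 0 0 0 0 5;0 0 0 0 0 0 5;0 0 0 0 0 0 5;0 0 0 0 0 0 5;0 0 0 0 0 0 5;0 0 0 0 0 0 5;0 0 0 0 0 0 5;0 0 0 0 0 0 5;0 0 0 0 0 0 0;0 0 0 0 0 0 0"}}

```text
t: 17.22
eef_pos: [0.5948, 0.1768, 0.1159]
tool_rot: [-0.001, 0.508, 0.861, 0.0]
contact_force: [4.8, 4.2, -12.2]
gripper_width: 0.124
```

{"fn": "move_arm", "kwargs": {"commands": "0 0 0 0.2 0 0 0;0 0 0 0.2 0 0 0;0 0 0 0 0 0 0;0 0 0 0 0 0 0"}}

```text
t: 17.55
eef_pos: [0.5949, 0.1767, 0.1129]
tool_rot: [-0.0, 0.508, 0.861, 0.0]
contact_force: [1.3, 3.1, -6.2]
gripper_width: 0.128
```

It now rests at about 12.1 mm with the load dropping. I release and back straight up.

{"fn": "move_arm", "kwargs": {"commands": "0.8 0 0 0 0 0 0;0.8 0 0 0 0 0 0;0.8 0 0 0 0 0 0;0.8 0 0 0 0 0 0;0.8 0 0 0 0 0 0;0.8 0 0 0 0 0 0;0.8 0 0 -1.5 0 0 0;0.8 0 0 -2.5 0 0 0;0.8 0 0 -2.5 0 0 0;0.8 0 0 -1 0 0 0;0.8 0 0 0 0 0 0"}}

```text
t: 18.47
eef_pos: [0.5968, 0.1775, 0.1921]
tool_rot: [0.002, 0.508, 0.861, 0.002]
contact_force: [0.5, -0.0, 0.2]
gripper_width: 0.8
```

```bash
cat >> h.py <<'E'
def to(g):
    o=bot.get_obs();q=o["tool_rot"];ph=2*np.arctan2(q[2],q[1]);d=np.array(g[:2])-o["eef_pos"][:2]
    print("t",o["t"],o["eef_pos"].round(4),o["contact_force"].round(1),o["gripper_width"].round(3),"phi",np.degrees(ph).round(1),"tx,ty cm",(100*d@[np.cos(ph),np.sin(ph)]).round(2),(100*d@[np.sin(ph),-np.cos(ph)]).round(2))
def red(c,b):
    h=cv2.cvtColor(c["img"],cv2.COLOR_RGB2HSV);m=(((h[...,0]<4)|(h[...,0]>174))&(h[...,1]>190)).astype(np.uint8)
    k=np.zeros_like(m);x0,y0,x1,y1=b;k[y0:y1,x0:x1]=m[y0:y1,x0:x1]
    p=np.argwhere(k)[:,::-1];return cv2.minAreaRect(p.astype(np.float32)),len(p)
E
python3 - <<'E'
from h import *
to(W(-.038,-.03,0)); print(W(-.038,-.03,0))
s=cam("side");b,n=red(s,(240,205,290,245));print(b,n)
for z in(.118,.130):print(z,proj(s,[.5949,.1779,z]))
t=cam("top");print(red(t,(240,140,275,175)) if True else 0)
E
```

```text
Traceback (most recent call last):
  File "h.py", line 26, in to
    print("t",o["t"],o["eef_pos"].round(4),o["contact_force"].round(1),o["gripper_width"].round(3),"phi",np.degrees(ph).round(1),"tx,ty cm",(100*d@[np.cos(ph),np.sin(ph)]).round(2),(100*d@[np.sin(ph),-np.cos(ph)]).round(2))
                                                                       ^^^^^^^^^^^^^^^^^^^^^^^^
AttributeError: 'float' object has no attribute 'round'
```

```bash
sed -i 's/o\["gripper_width"\].round(3)/round(o["gripper_width"],3)/' h.py
python3 - <<'E'
from h import *
to(W(-.038,-.03,0)); print(W(-.038,-.03,0))
s=cam("side");b,n=red(s,(240,205,290,245));print(b,n)
for z in(.118,.130):print(z,proj(s,[.5949,.1779,z]))
E
```

```text
t 18.4667 [0.5968 0.1775 0.1921] [ 0.5 -0.   0.2] 0.8 phi 118.9 tx,ty cm 6.6 -7.53
[0.4989556 0.1988308 0.       ]
((260.5, 223.5), (15.0, 3.0), 90.0) 46
0.118 [261.47538499 227.47116634]
0.13 [261.1921754  223.84787344]
```

The red T sits at (260.5,223.5), and (261,224) is predicted for a 12 mm lift: it stays latched open, and the fingers are free. Now the holder's grip.

{"fn": "move_arm", "kwargs": {"commands": "0.8 0 0 0 0 0 6.8;0.8 0 0 0 0 0 6.8;0.8 0 0 0 0 0 6.8;0.8 0 0 0 0 0 6.8;0.8 0 0 0 0 0 6.8;0.8 0 0 0 0 0 7;0.8 0 -2.5 0 0 0 0;0.8 0 -2.5 0 0 0 0;0.8 0 -2.5 0 0 0 0;0.8 0 -2.5 0 0 0 0;0.8 0 0 0 0 0 0;0.8 0 0 0 0 0 0"}}

```text
t: 19.52
eef_pos: [0.4958, 0.197, 0.1873]
tool_rot: [0.0, 0.777, 0.63, -0.001]
contact_force: [0.5, 0.0, -0.8]
gripper_width: 0.802
```

```bash
python3 - <<'E'
from h import *
to(W(-.038,-.03,0))
E
```

```text
t 19.5167 [0.4958 0.197  0.1873] [ 0.5  0.  -0.8] 0.802 phi 78.0 tx,ty cm 0.24 0.27
```

{"fn": "move_arm", "kwargs": {"commands": "0.8 0.2 0.2 2.5 0 0 0;0.8 0 0 2.5 0 0 0;0.8 0 0 2.5 0 0 0;0.8 0 0 2 0 0 0;0.8 0 0 1.4 0 0 0;0.8 0 0 0 0 0 0;0.8 0 0 0 0 0 0", "force": 90}}

```text
t: 20.1
eef_pos: [0.4998, 0.1982, 0.0782]
tool_rot: [-0.0, 0.778, 0.629, -0.001]
contact_force: [-0.1, 0.2, 1.0]
gripper_width: 0.803
```

{"fn": "move_arm", "kwargs": {"commands": "0 0 0 0 0 0 0;0 0 0 0 0 0 0;0 0 0 0 0 0 0;0 0 0 0 0 0 0;0 0 0 0 0 0 0;0 0 0 0 0 0 0;0 0 0 0 0 0 0"}}

```text
t: 20.68
eef_pos: [0.4998, 0.199, 0.0802]
tool_rot: [0.0, 0.778, 0.629, 0.0]
contact_force: [-2.8, -0.3, 7.0]
gripper_width: 0.146
```

Gripped with the opening at about 12.4 mm against the 14 mm grip. Drawing out along the warmer's -x.

{"fn": "move_arm", "kwargs": {"commands": "0 0 -0.3 -0.1 0 0 0;0 0 -0.6 0 0 0 0;0 0 -0.6 0 0 0 0;0 0 -0.7 0 0 0 0;0 0 -0.7 0 0 0 0;0 0 0 0 0 0 0"}}

```text
t: 21.18
eef_pos: [0.4693, 0.2054, 0.0803]
tool_rot: [-0.0, 0.777, 0.63, -0.001]
contact_force: [-4.0, 0.4, 0.8]
gripper_width: 0.146
```

{"fn": "move_arm", "kwargs": {"commands": "0 0 -0.9 0 0 0 0;0 0 -0.9 0 0 0 0;0 0 -0.9 0 0 0 0;0 0 -0.8 0 0 0 0;0 0 0 0 0 0 0;0 0 0 -0.8 0 0 0;0 0 0 -1.5 0 0 0;0 0 0 -2 0 0 0;0 0 0 -2 0 0 0;0 0 0 -1.5 0 0 0;0 0 0 0 0 0 0"}}

```text
t: 22.1
eef_pos: [0.4386, 0.2132, 0.1612]
tool_rot: [0.001, 0.778, 0.629, 0.002]
contact_force: [0.6, 0.1, -7.0]
gripper_width: 0.145
```

```bash
python3 - <<'E'
from h import *
# slab from side corners (sl crop 6x at 270,150)
s=cam("side");P=np.array([onz(s,((u+.5)/6-.5+270,(v+.5)/6-.5+150),.02) for u,v in[(125,77),(543,93),(553,350),(88,333)]]);print(P.round(4).tolist(),P.mean(0))
c=(P.mean(0)[:2]+[.5502,-.1947])/2; print("slab",c)
to(c-.045*np.array([np.cos(np.radians(-12.1)),np.sin(np.radians(-12.1))]))
b,n=red(s,(240,205,290,245));print(b[0],n)
# copper in side view, for tilt/level
E
```

```text
[[0.7016, -0.2703, 0.02], [0.4725, -0.3402, 0.02], [0.4043, -0.1126, 0.02], [0.6285, -0.0424, 0.02]] [ 0.55172689 -0.19138563  0.02      ]
slab [ 0.55096344 -0.19304282]
t 22.15 [0.438  0.2125 0.1595] [ 0.3 -0.5 -6.7] 0.144 phi 77.9 tx,ty cm -37.29 15.04
(260.5, 223.5) 45
```

Weight is on the wrist and the plunger is still latched at (260.5,223.5). I raise a little more and carry it to the slab.

{"fn": "move_arm", "kwargs": {"commands": "0 0 0 -1.5 0 0 0;0 -0.5 0 -1.5 0 0 0;0 -1.2 0.2 0 0 0 0;0 -2 0.6 0 0 0 0;0 -2.3 0.9 0 0 0 0;0 -2.5 1 0 0 0 0;0 -2.5 1 0 0 0 0;0 -2.5 1 0 0 0 0;0 -2.5 1 0 0 0 0;0 -2.5 1 0 0 0 0;0 -2.5 1 0 0 0 0;0 -2.5 1 0 0 0 0"}}

```text
t: 23.15
eef_pos: [0.4719, -0.0373, 0.1868]
tool_rot: [-0.001, 0.777, 0.629, -0.001]
contact_force: [0.4, -0.2, -7.0]
gripper_width: 0.145
```

{"fn": "move_arm", "kwargs": {"commands": "0 -2.5 1.1 0 0 0 0;0 -2.5 1.1 0 0 0 0;0 -2.5 1.1 0 0 0 0;0 -2.3 1 0 0 0 0;0 -1.9 0.9 0 0 0 0;0 -1.3 0.6 0 0 0 0;0 -0.8 0.5 0 0 0 0;0 0 0 0 0 0 0;0 0 0 0 0 0 0"}}

```text
t: 23.9
eef_pos: [0.5056, -0.1828, 0.1877]
tool_rot: [-0.001, 0.777, 0.629, -0.0]
contact_force: [-0.2, 1.4, -6.5]
gripper_width: 0.146
```

```bash
python3 - <<'E'
from h import *
to(np.array([.551,-.193])-.045*np.array([np.cos(np.radians(-12.1)),np.sin(np.radians(-12.1))])); o=bot.get_obs(); print(o["tool_rot"],o["torque"])
E
```

```text
t 23.9 [ 0.5056 -0.1828  0.1877] [-0.2  1.4 -6.5] 0.146 phi 78.0 tx,ty cm -0.04 0.15
[-8.58412511e-04  7.77315610e-01  6.29110246e-01 -5.78833386e-05] [0.14006467 0.14782209 0.03684375]
```

The position is good to 1.5 mm. Now I lower it, slowly at the end; touch-down is expected at TCP z≈0.040.

{"fn": "move_arm", "kwargs": {"commands": "0 0 0.1 1.5 0 0 0;0 0 0 2.5 0 0 0;0 0 0 2.5 0 0 0;0 0 0 2.5 0 0 0;0 0 0 2 0 0 0;0 0 0 1.5 0 0 0;0 0 0 0.8 0 0 0;0 0 0 0.3 0 0 0;0 0 0 0 0 0 0;0 0 0 0 0 0 0"}}

```text
t: 24.73
eef_pos: [0.5077, -0.1836, 0.0532]
tool_rot: [0.001, 0.777, 0.629, 0.001]
contact_force: [0.1, -0.2, -5.2]
gripper_width: 0.147
```

{"fn": "move_arm", "kwargs": {"commands": "0 0 0 0.2 0 0 0;0 0 0 0.2 0 0 0;0 0 0 0.2 0 0 0;0 0 0 0 0 0 0;0 0 0 0 0 0 0"}}

```text
t: 25.15
eef_pos: [0.5069, -0.1842, 0.0463]
tool_rot: [0.0, 0.778, 0.629, -0.0]
contact_force: [-0.1, -0.3, -6.1]
gripper_width: 0.141
```

{"fn": "move_arm", "kwargs": {"commands": "0 0 0 0.2 0 0 0;0 0 0 0.15 0 0 0;0 0 0 0.1 0 0 0;0 0 0 0.1 0 0 0;0 0 0 0 0 0 0;0 0 0 0 0 0 0"}}

```text
t: 25.65
eef_pos: [0.5069, -0.1841, 0.0407]
tool_rot: [-0.0, 0.777, 0.629, -0.0]
contact_force: [-0.2, 0.1, -6.7]
gripper_width: 0.147
```

{"fn": "move_arm", "kwargs": {"commands": "0 0 0 0.1 0 0 0;0 0 0 0.1 0 0 0;0 0 0 0 0 0 0;0 0 0 0 0 0 0"}}

```text
t: 25.98
eef_pos: [0.507, -0.1841, 0.0402]
tool_rot: [0.0, 0.777, 0.629, -0.0]
contact_force: [-5.7, 1.8, 10.6]
gripper_width: 0.143
```

Touched down exactly at z 0.0402. I ease off 1 mm, open and rise.

{"fn": "move_arm", "kwargs": {"commands": "0 0 0 -0.1 0 0 0;0 0 0 0 0 0 0;0.7 0 0 0 0 0 0;0.7 0 0 0 0 0 0;0.7 0 0 0 0 0 0;0.7 0 0 0 0 0 0;0.7 0 0 0 0 0 0;0.7 0 0 -1.5 0 0 0;0.7 0 0 -2.5 0 0 0;0.7 0 0 -3 0 0 0;0.7 0 0 -3 0 0 0;0.7 0 0 -3 0 0 0"}}

```text
t: 26.98
eef_pos: [0.5067, -0.1839, 0.1711]
tool_rot: [-0.0, 0.777, 0.629, 0.0]
contact_force: [0.5, 0.1, 0.1]
gripper_width: 0.701
```

{"fn": "move_arm", "kwargs": {"commands": "0.7 0 0 -3 0 0 0;0.7 0 -3 -2 0 0 0;0.7 0 -3 0 0 0 0;0.7 0 0 0 0 0 0;0.7 0 0 0 0 0 0"}}

```text
t: 27.4
eef_pos: [0.4471, -0.1718, 0.2202]
tool_rot: [0.001, 0.778, 0.629, -0.0]
contact_force: [0.6, 0.5, -0.3]
gripper_width: 0.701
```

```bash
python3 - <<'E'
from h import *
o=bot.get_obs();print(o["t"],o["eef_pos"],o["contact_force"])
s=cam("side");save("end.png",s["img"],1.25)
b,n=red(s,(240,205,290,245));print("T",b[0],n)
print("x0=250");ascii(s,(250,278,285,288))
h=cv2.cvtColor(s["img"],cv2.COLOR_RGB2HSV);m=((h[...,0]>4)&(h[...,0]<14)&(h[...,1]>150)&(h[...,2]>150)).astype(np.uint8);k=np.zeros_like(m);k[150:225,270:375]=m[150:225,270:375]
cs=cv2.findContours(k,cv2.RETR_EXTERNAL,cv2.CHAIN_APPROX_NONE)[0];c=max(cs,key=cv2.contourArea);r=cv2.boxPoints(cv2.minAreaRect(c));print("copper",cv2.contourArea(c),r.tolist(),onz(s,r.mean(0),.03))
E
```

```text
27.4 [ 0.4470859  -0.1717535   0.22016448] [ 0.59585311  0.47065216 -0.29786323]
T (260.5, 223.5) 47
x0=250
278 BBBBBBBBB--BBBBBBBBBBBBBBBBBBBBB--.
279 BBBBBBBB.....BBBBBBBBBBBBBBBBBBBBBB
280 BBBBBBB.......-BBBBBBBBBBBBBBBBBBBB
281 BBBBBB-..........BBBBB+BBBBBBBBBBBB
282 BBBBB----..........B+++++BBBBBBBBBB
283 BBBB-+ooo+-.........--+++BBBBBBBBBB
284 BBB.-ooooo-.........--+--BBBBBBBBBB
285 BB..+ooooo-.......-------BBBBBBBBBB
286 B...-oooo+.....--++-----...BBBBBBBB
287 .....----.....-+##++----......-BBBB
copper 253.0 [[307.8000183105469, 184.60000610351562], [313.2000427246094, 168.39999389648438], [333.3000183105469, 175.10000610351562], [327.8999938964844, 191.30001831054688]] [ 0.56529417 -0.1945701   0.03      ]
```

View pics/end.png

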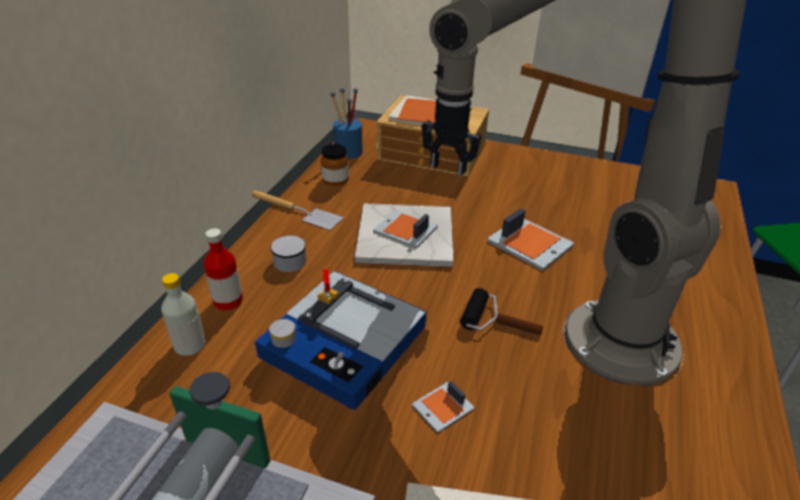

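The last picture shows the holder flat and copper up in the middle of the slab (405,228). The toggle leans to the white dot (340,352), the red T stands up and turned (326,280), and both tins are in place (283,333 and 289,253). The arm is clear, so I hand in.

```bash
python3 -c "
from station import bot
print(bot.hand_in())"
```

```text
the job is handed in; nothing more can be done
None
```

I handed the job in at about 27.5 s. The toggle is OFF, the plunger is latched open, and the plate holder lies copper side up near the middle of the marble slab.

**Last checks:**
- **Toggle:** its tip is at side-view pixel (272,282); I predicted (274,283) for OFF.
- **Plunger:** the handle is turned about 49° and sits at pixel row 223.5. A 12 mm lift predicts 223.8; at rest it would be 227.5.
- **Holder:** by the gripper position at release, its centre is within about 3 mm of the slab centre. It touched down at the expected height, so it should lie flat. The copper patch centre was at (0.565, −0.195) m, which fits, because the patch sits ahead of the holder's origin.
- **Tins and arm:** neither tin visibly moved, and the open gripper is about 0.2 m up, touching nothing.

**What disagreed or failed:**
- **Toggle force:** the bat took far more than the stated 4 N. Two finger pushes (20–28 N) stalled, and pinching it reached 38 N at the wrist before it slipped off. A third push with the fingers shut flipped it. I don't know why it resisted. The 38 N was through the fingers and just under the 40 N limit for the arm and gripper body.
- **Calibration:** the two cameras put the warmer about 4 mm apart and the slab 3–4 mm apart. I used the averages.

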